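Swing the bench magnifier over the watch and bring it to rest

ROBOT

A 7-joint arm with a two-finger parallel gripper is mounted at the origin on the work surface. World frame = base frame: x ahead of the robot, y to its left, z up, the work surface at z = 0. Lengths are in mm, angles in rad, forces in N, time in s.
With the tool pointing down it reaches from about 400 to 875 mm from the base axis. Payload 4.4 kg.
Tool frame: the origin (TCP) lies at the very end of the fingers, on their centre line; the grasp point (between the pads) lies 19 mm behind it; z points along the fingers, y is the line along which they close (so a half turn about z gives the same grasp; the last joint's range is limited). The gripper opens to 85 mm and grips with 20 to 120 N. Pads are 22 mm wide; open, the fingers measure 114 mm over their backs; the gripper's body (76 mm by 85 mm) begins 54 mm behind the grasp point. The pads swing forward as they close: fully open they stand 13 mm farther back than shut.
Start: joints at [1.092, 0.628, 0.038, 1.517, -0.027, 0.996, -0.02], TCP at [260.792, -595.403, 231.313] pointing down, gripper open.
Joint ranges: [-3.06, 3.06], [-0.37, 2.12], [-1.25, 1.32], [0.18, 2.47], [-1.1, 4.24], [0.23, 1.98], [-2.94, 2.94]. Speed limits (rad/s): [2.57, 2.57, 3.14, 3.14, 3.14, 3.14, 3.14].

INTERFACE

Orientations are given as [roll, pitch, yaw] about the fixed x, y, z axes, in that order (R = Rz(yaw) Ry(pitch) Rx(roll)).
In Python, from cell import status, get_image, ctrl, models gives the robot as it stands.
- The arm moves only by the shell command python3 -m handwheel 'ROWS' [OPENING]. ROWS is JSON, a list of rows, each an object with "delta_pos": the shift along the world's x, y, z in cm, a list of three; "yaw": the turn about the world's z in rad. A call has 1 to 10 rows; each row shifts and turns the commanded pose from where the row before left it; what a row does not reach is not made up. A row lasts 1/12 s, in which the tool goes at most 41.7 mm and 7.16 degrees, less where a joint would pass 70% of its speed; a pose out of reach is approached as far as the arm can. A call is refused whole if a number of a shift passes 4.17 or a number of a turn 0.125, either way. A call with a gripper value outside its range is refused whole. OPENING is the opening, from -1 (shut) to 1 (fully open), set as the call begins (- or left out, the last holds). The fingers move at their own pace and stop on an object; the grip force is fixed at half the most. Time passes only in rows, so rows that do not move let the fingers close. It gives the time, the measured TCP pose, the force, the opening and the grip force at its end, in the units of the state.
- status.read_state(): the state, without advancing time (a new reading comes with each control period).
- get_image(name): name is "scene" or "top" or "wrist"; returns a dict with "color" (420x560x3 uint8, red, green, blue), "z_map" (420x560 float32, mm along the optical axis (not along the pixel's ray), 0 where there is no reading), "fx", "fy", "cx", "cy" (pixels), "position" and "rotation" of the camera in the world; the wrist camera has in their place "hand_eye" (4x4, takes a point from camera to tool coordinates, whose origin is the TCP and whose axes are the flange's). Camera axes: x right, y up, looking along -z (the intrinsics and any distortion apply to the point x, -y, -z); pixel columns grow to the right and rows downward; lengths in mm; the calibration is good to about 2 mm. A picture is of the moment at which its call begins: read the wrist's pose just before it.
- ctrl.finish_job(): hands the job in; it is judged then, once.
Trained networks look in a picture, given as the dict that the camera call returned (one of the last four; its "shot" number tells which), for a name from the list of things; names that differ only in an ending like _2 or _b are one class to them, and where a whole thing is asked for, a point or a joint stands for the part that bears it (a point fixed in the world has none). Each returns a list of dicts, best first, with "score" (0 to 1); they miss things now and then, are a little off and sometimes report something else, mostly with a low value. They report only what shows in the picture. A call takes as long as a camera call. They do not tell look-alikes from the thing itself.
- models.boxes_of(picture, name): "rect" ([left, top, right, bottom] in pixels, round what is visible of it).
The state is a dict: "clock": time; "qpos": joint angles; "qd": joint speeds; "tau": joint torques, N m; "eef_pos": TCP position; "tool_rot": TCP orientation; "force": force on the tool from outside, world axes, zero at the start; "torque": the same for the moment, N m; "width": finger opening in mm; "gripper_force": force on a finger pad.
Only numpy, scipy, OpenCV 4.12 (cv2) and the standard library are available. Lean on these libraries where they do the work, as an engineer would, in place of code of your own. Each camera call takes 0.05 s, during which the arm holds its last target. There are 200 camera calls.

TASK

Swing the heavy bench magnifier round until its lens is centred sideways over the watch in the holder and leave it standing still there with the robot clear of it: it must stay there untouched for four seconds before you finish. It turns almost without friction and coasts on, so push and catch it gently, only at its two long white sprung side rails, never on the clear cover or hub; do not knock it or let it run to an end stop, and leave everything else on the bench where it is.

Things in the scene. Friction and masses are not known exactly. Their poses are not given: they have to be found in the camera images.
- swing (a joint): angle of the magnifier's arm about its post, rad: 0 = pointing along the stand's -x (about to the robot), positive = swung to the stand's +y (left). Stops at +-1.1: keep within +-1.0. Coasts for many seconds: friction 0.0003 N m plus 0.001 N m s/rad. Inertia about the post nominally 0.083 kg m2 (varies -22 to +29 %). Over 15 N on the magnifier is a knock; smooth pushes need under 2 N
- stand: fixed stand of the magnifier: round grey foot of 170 mm diameter and an upright post; origin in the middle of the foot's underside on the table, on the swing axis; the swing axis is its z
- frame: magnifier frame, with arm nominally 3 kg; origin at the lens centre, 280 mm from the swing axis, 160 mm above the table; x along the arm to the post, z up. Along its two long sides run white guard rails on springs, to be pushed with fingers pointing down: outer faces at y = +-70 mm, x = -55 to 190 mm, z = -19 to +17 mm; they give 10 mm at 150 N/m (5 N s/m) and throw the arm back. Too wide to grip
- cover: clear 6 mm sheet with the lens over the whole top of the frame (top 186 mm above the table), clear lip across its front end (outside at x = -62.5 mm) and grey round hub (140 mm diameter, on the swing axis, top 187 mm above the table). Never touch it. Origin and axes as the frame's
- holder: round aluminium holder, 72 mm diameter, with a wristwatch (blue dial, 41 mm) on it, 37 mm high in all; stands on the table on the left part of the lens's path; origin at the centre of its underside. The lens is centred sideways when this lies at y = 0 of the frame, within 25 mm (its x there may be anything)
- dial_tray: bystander: red compartment tray 160 x 260 x 22 mm, origin at the centre of its underside
- screw_dish: bystander: glass dish, 80 mm diameter, 16 mm high
- parts_dish: bystander: metal dish, 72 mm diameter, 18 mm high
- loupe: bystander: black eye loupe, 34 mm diameter, 30 mm high
- case_ring: bystander: steel ring, 44 mm diameter, 18 mm high
- driver: bystander: screwdriver, 120 mm long, lying
- oil_jar: bystander: small jar, 44 mm diameter, 50 mm high
There are look-alikes about, which are no part of the job. Leave any purple look-alike of the holder alone.

How it is judged:
By the outcome, as a careful person would: the job done as asked, in the order asked, and still so for the second after the job is handed in, with the robot touching nothing.
It also fails if it takes over 42 s, if anything falls off the work surface, if the arm or the gripper's body presses on something with over 40 N, if the wrist force passes 120 N, or if a joint passes its speed limit or range.

## Working session

There is one attempt and no reset: what is moved stays moved. The work goes in short steps, Python scripts to look and compute and a shell command to move; the robot and the scene stay as the last step left them, time stands still between calls to the robot, and variables do not carry over. Pictures are saved under pics/ and viewed, at most 10 in all, crops included, and the job is handed in when it is done.

```bash
mkdir -p pics
cat > h.py <<'E'
import numpy as np, cv2
from cell import status, get_image, ctrl, models
def cloud(p):
    z=p["z_map"]; v,u=np.mgrid[0:z.shape[0],0:z.shape[1]]
    x=(u-p["cx"])/p["fx"]*z; y=-(v-p["cy"])/p["fy"]*z
    P=np.stack([x,y,-z],-1)
    W=P@np.array(p["rotation"]).T+np.array(p["position"])
    W[z==0]=np.nan
    return W
E
python3 - <<'E'
from h import *
s=status.read_state(); print(s["clock"],s["eef_pos"],s["tool_rot"],s["width"],s["force"])
a=get_image("top"); b=get_image("scene")
W=cloud(a)
for n in ["holder","frame","stand","cover"]:
    for p in (a,b):
        for d in models.boxes_of(p,n)[:3]:
            r=d["rect"]; u,v=int((r[0]+r[2])/2),int((r[1]+r[3])/2)
            print(n,p is a,round(d["score"],2),[int(i) for i in r],cloud(p)[v,u].round())
cv2.imwrite("pics/a.png",np.vstack([a["color"]])[:,:,::-1]); cv2.imwrite("pics/b.png",b["color"][:,:,::-1])
print(status.read_state()["clock"],a["position"],a["rotation"])
E
```

```text
0.0 [ 260.53926328 -594.82620628  230.40556656] [-3.13973911e+00  1.91454837e-05  4.12796772e-01] 85.45948557418716 [-0.60610969  0.72280493  0.13855811]Traceback (most recent call last):
  File "<stdin>", line 4, in <module>
  File "h.py", line 7, in cloud
    W=P@np.array(p["rotation"]).T+np.array(p["position"])
      ~~~~~~~~~~~~~~~~~~~~~~~~~~~^~~~~~~~~~~~~~~~~~~~~~~~
ValueError: operands could not be broadcast together with shapes (420,560) (3,)
```

```bash
sed -i 's/np.array(p\["rotation"\]).T/Rotation.from_euler("xyz",p["rotation"]).as_matrix().T/; 1a from scipy.spatial.transform import Rotation' h.py
python3 - <<'E'
from h import *
a=get_image("top"); b=get_image("scene")
print(a["position"],a["rotation"],b["position"],b["rotation"],[k for k in a],a["fx"],a["cx"],a["cy"])
for n in ["holder","frame","stand","cover"]:
    for p in (a,b):
        for d in models.boxes_of(p,n)[:3]:
            r=d["rect"]; u,v=int((r[0]+r[2])/2),int((r[1]+r[3])/2)
            print(n,p is a,round(d["score"],2),[int(i) for i in r],cloud(p)[v,u].round())
cv2.imwrite("pics/a.png",a["color"][:,:,::-1]); cv2.imwrite("pics/b.png",b["color"][:,:,::-1])
np.save("Wa.npy",cloud(a));np.save("Ca.npy",a["color"])
print(status.read_state()["clock"])
E
```

```text
[ 242.19601415  -18.79399422 1447.67255413] [ 0.20719252  0.00478214 -1.53341679] [1626.3914143  -336.49409191 1183.33768836] [ 0.82736203 -0.0199949   1.28007468] ['color', 'z_map', 'fx', 'fy', 'cx', 'cy', 'position', 'rotation', 'shot'] 458.74505973895197 269.0598837310967 208.81561232853508
holder True 0.92 [195, 250, 215, 271] [370. 190.  38.]
holder True 0.85 [192, 209, 209, 236] [485. 213.  37.]
holder True 0.63 [111, 262, 133, 280] [327. 440.  40.]
holder False 0.71 [365, 168, 386, 186] [340. 440.  25.]
holder False 0.6 [310, 189, 330, 205] [399. 196.  31.]
holder False 0.52 [323, 207, 344, 227] [506. 205.  27.]
frame True 0.65 [252, 155, 341, 249] [529. -81. 188.]
frame False 0.73 [209, 196, 289, 248] [ 609. -114.  181.]
frame False 0.52 [322, 211, 347, 224] [514. 210.  28.]
stand True 0.62 [233, 115, 340, 247] [589. -51. 187.]
stand True 0.22 [359, 214, 455, 274] [ 446. -437.   17.]
stand False 0.68 [213, 179, 335, 298] [670. -54. 157.]
cover True 0.74 [233, 113, 337, 248] [593. -45. 184.]
cover True 0.65 [122, 216, 132, 231] [478. 444.  28.]
cover False 0.92 [212, 177, 337, 265] [631. -43. 187.]
0.6
```

View pics/a.png

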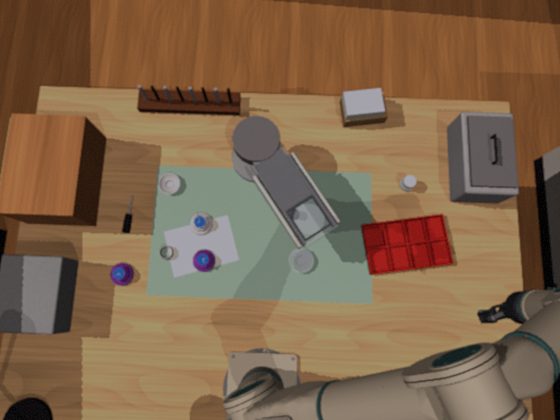

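View pics/b.png

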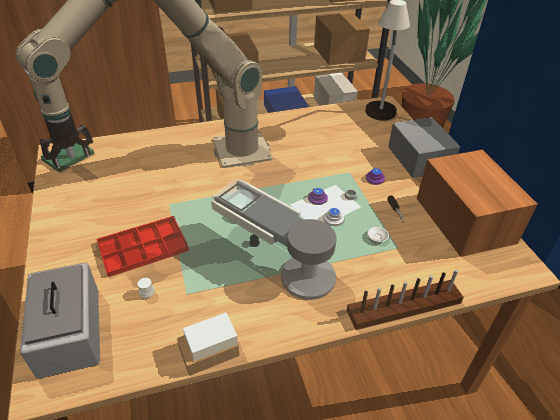

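Run:
```python
from h import *
W=np.load("Wa.npy");C=np.load("Ca.npy").astype(int)
cv2.imwrite("pics/c.png",cv2.resize(C[100:300,100:360].astype(np.uint8),(780,600),interpolation=cv2.INTER_CUBIC)[:,:,::-1])
X,Y,Z=W[...,0],W[...,1],W[...,2]
m=(Z>165)&(Z<205)&(X>350)&(X<950)&(Y>-300)&(Y<200); m=m.astype(np.uint8)
n,l,st,ce=cv2.connectedComponentsWithStats(m); k=1+np.argmax(st[1:,4]); m=l==k
pts=W[m]; print(st[k],np.nanmedian(pts[:,2]),pts.min(0),pts.max(0))
h=m&(X>pts[:,0].max()-75)
q=W[h][:,:2]
# hub circle fit on edge pixels
c=cv2.minEnclosingCircle(q.astype(np.float32)); print("hub far part",c)
from scipy.optimize import minimize
far=pts[:,:2]
hull=cv2.convexHull(far.astype(np.float32))[:,0]
top=hull[hull[:,0]>pts[:,0].max()-70]
from scipy.optimize import least_squares
r=least_squares(lambda p:np.hypot(*(top-p).T)-70,top.mean(0)-[30,0]);print(r.x,np.abs(r.fun).max())
hc=r.x
white=m&(C.min(-1)>165)
d=far-hc; near=d[np.hypot(*d.T)>120]
(ctr,sz,ang)=cv2.minAreaRect(near.astype(np.float32));print("rect",ctr+hc,sz,ang)
# principal axis
for th in [np.arctan2(*(-ctr*[1,1])[::-1])]: print("arm dir from hub",np.arctan2(ctr[1],ctr[0]), "phi",)
# holder
hm=(np.hypot(X-485,Y-213)<60)&(Z>10)&(Z<60); print("holder",W[hm].mean(0),cv2.minEnclosingCircle(W[hm][:,:2].astype(np.float32)))
hm=(np.hypot(X-370,Y-190)<60)&(Z>10)&(Z<60); print("purple",cv2.minEnclosingCircle(W[hm][:,:2].astype(np.float32)))
for y0 in range(-250,260,1):pass
e=m
b=(Z>25)&(X>250)&(X<900)&(abs(Y)<600)&~m
n,l,st,ce=cv2.connectedComponentsWithStats(b.astype(np.uint8))
for i in range(1,n):
    if st[i,4]>15: print(st[i],W[l==i].mean(0).round(),W[l==i][:,2].max())
```

```text
[ 233  116  108  132 6196] 186.40536062645526 [ 403.34571265 -204.13521639  165.10471955] [785.13313527 110.5760033  197.21955438]
hub far part ((722.0437622070312, 41.37643051147461), 69.33304595947266)
[716.18603753  41.9687549 ] 2.7213997735431263
rect [535.63569878 -84.02739225] (242.09915161132812, 142.3792724609375) 34.62751388549805Traceback (most recent call last):
  File "<stdin>", line 23, in <module>
TypeError: bad operand type for unary -: 'tuple'
```

View pics/c.png

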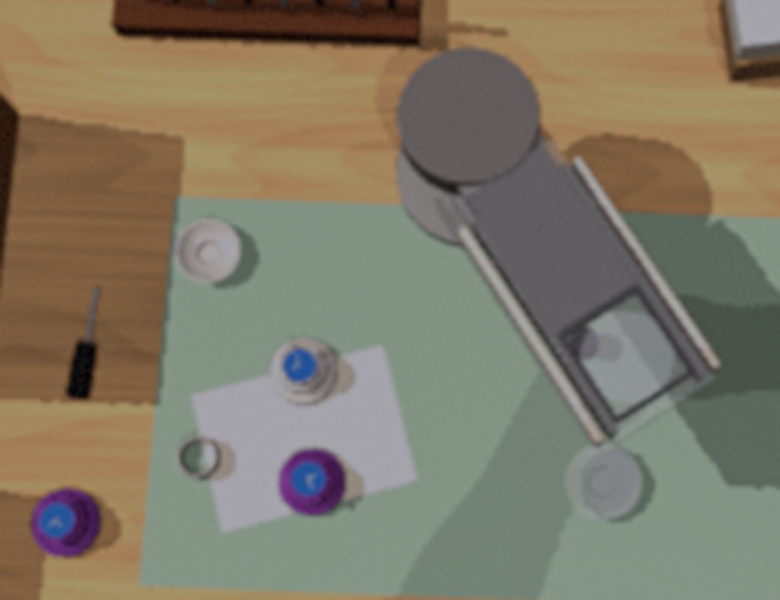

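The true holder is the aluminium one at top px (201,224), crop (305,370). The look-alikes are purple, at (204,260) and (122,272). The magnifier points right, with its hub at (257,140) and lens at about (310,217).

```bash
cat >> h.py <<'E'
HUB=np.array([716.7,41.8])
def ang(cams=("top","scene")):
    """world angle of the arm measured clockwise: 0 = -x, positive to +y"""
    out=[]
    for c in cams:
        p=get_image(c); t=status.read_state()["clock"]; W=cloud(p); d=W[...,:2]-HUB; r=np.hypot(d[...,0],d[...,1])
        m=(W[...,2]>165)&(W[...,2]<197)&(r>95)&(r<215)
        a=np.arctan2(d[...,1],-d[...,0])[m]; rr=r[m]
        a0=np.median(a); y=rr*np.sin(a-a0); x=rr*np.cos(a-a0)
        k=abs(y)<85; y=y[k];x=x[k]
        # mid of both edges, per slice
        mid=[];w=[]
        for x0 in range(105,200,10):
            s=y[(x>x0)&(x<=x0+10)]
            if len(s)>8: mid.append((s.max()+s.min())/2/(x0+5)); w.append(np.ptp(s))
        out.append((round(t,3),round(a0,3),round(a0+np.median(mid),3) if mid else None,len(y),round(np.median(w)) if w else None))
    return out
E
python3 - <<'E'
from h import *
W=np.load("Wa.npy");X,Y,Z=W[...,0],W[...,1],W[...,2]
hm=(np.hypot(X-485,Y-213)<55)&(Z>10)&(Z<60); c=cv2.minEnclosingCircle(W[hm][:,:2].astype(np.float32)); print("holder",W[hm].mean(0),c)
h=np.array(c[0])-HUB; print("target",np.arctan2(h[1],-h[0]),np.hypot(*h))
print(ang()); print(ang())
E
```

```text
holder [488.35171508 211.43427914  25.40895111] ((481.85137939453125, 208.8428192138672), 51.122413635253906)
target 0.6182555150149704 288.19642268981784
[(0.65, np.float64(-0.6), np.float64(-0.601), 1944, 139), (0.7, np.float64(-0.705), np.float64(-0.622), 1384, 139)]
[(0.75, np.float64(-0.598), np.float64(-0.602), 1949, 139), (0.8, np.float64(-0.705), np.float64(-0.617), 1376, 138)]
```

```bash
python3 -m handwheel '[{"delta_pos":[2.9,3.8,0],"yaw":0.1},{"delta_pos":[2.9,3.8,0],"yaw":0.09},{"delta_pos":[2.9,3.8,0],"yaw":0},{"delta_pos":[2.9,3.8,0],"yaw":0},{"delta_pos":[2.9,3.8,0],"yaw":0},{"delta_pos":[2.9,3.8,0],"yaw":0},{"delta_pos":[2.9,3.8,0],"yaw":0},{"delta_pos":[2.9,3.8,0],"yaw":0},{"delta_pos":[2.9,3.8,0],"yaw":0},{"delta_pos":[2.9,3.8,0],"yaw":0}]' -1
```

```text
clock: 1.63
eef_pos: [514.6, -262.5, 231.6]
tool_rot: [3.141, -0.0, 0.603]
force: [1.0, -0.6, 0.3]
width: -0.1
gripper_force: 0.0
```

```bash
python3 -m handwheel '[{"delta_pos":[1.7,1.1,-2.6],"yaw":0},{"delta_pos":[1.6,1.1,-2.6],"yaw":0},{"delta_pos":[1.6,1.1,-2.7],"yaw":0},{"delta_pos":[-0.5,0.7,0],"yaw":0},{"delta_pos":[-0.5,0.8,0],"yaw":0},{"delta_pos":[-0.19,0.275,0],"yaw":0},{"delta_pos":[-0.19,0.275,0],"yaw":0}]'; python3 -c "
from h import *
W=np.load('Wa.npy');C=np.load('Ca.npy').astype(int);X,Y,Z=W[...,0],W[...,1],W[...,2]
m=(np.hypot(X-485,Y-213)<50)&(C[...,2]>C[...,0]+60)&(Z>25);print('dial',W[m].mean(0),m.sum())
s=get_image('scene');print(ang());W=cloud(s);m=(np.hypot(W[...,0]-485,W[...,1]-213)<45)&(s['color'][...,2].astype(int)>s['color'][...,0].astype(int)+60)&(W[...,2]>20);print('dial',W[m].mean(0),m.sum())"
```

```text
clock: 2.22
eef_pos: [548.4, -211.3, 153.8]
tool_rot: [3.14, -0.001, 0.602]
force: [0.3, -1.3, 1.1]
width: -0.1
gripper_force: 0.0
dial [490.03136085 215.10556103  37.38771206] 82
[(2.317, np.float64(-0.598), np.float64(-0.601), 1946, 139), (2.367, np.float64(-0.704), np.float64(-0.621), 1388, 139)]
dial [489.3891291  214.9811817   38.32393594] 51
```

```bash
python3 -m handwheel '[{"delta_pos":[-0.19,0.275,0],"yaw":0},{"delta_pos":[-0.19,0.275,0],"yaw":0},{"delta_pos":[-0.19,0.275,0],"yaw":0},{"delta_pos":[-0.19,0.275,0],"yaw":0},{"delta_pos":[-0.19,0.275,0],"yaw":0},{"delta_pos":[-0.19,0.275,0],"yaw":0},{"delta_pos":[-0.19,0.275,0],"yaw":0},{"delta_pos":[-0.19,0.275,0],"yaw":0}]'; python3 -c "
from h import *
print(ang(('top',)))"
```

```text
clock: 3.03
eef_pos: [533.4, -188.3, 152.3]
tool_rot: [-3.142, 0.0, 0.603]
force: [-0.1, 0.0, -0.5]
width: 0.1
gripper_force: 0.0
[(3.083, np.float64(-0.595), np.float64(-0.602), 1945, 140)]
```

```bash
python3 -m handwheel '[{"delta_pos":[-0.19,0.275,0],"yaw":0},{"delta_pos":[-0.19,0.275,0],"yaw":0},{"delta_pos":[-0.19,0.275,0],"yaw":0},{"delta_pos":[-0.19,0.275,0],"yaw":0},{"delta_pos":[-0.19,0.275,0],"yaw":0},{"delta_pos":[-0.19,0.275,0],"yaw":0},{"delta_pos":[-0.19,0.275,0],"yaw":0},{"delta_pos":[-0.19,0.275,0],"yaw":0}]'; python3 -c "
from h import *
print(ang(('top',)))
print(ang(('top',)))"
```

```text
clock: 3.75
eef_pos: [518.2, -166.3, 152.3]
tool_rot: [3.142, -0.0, 0.603]
force: [0.3, -0.2, 0.4]
width: -0.2
gripper_force: 0.0
[(3.8, np.float64(-0.478), np.float64(-0.479), 1939, 139)]
[(3.85, np.float64(-0.466), np.float64(-0.469), 1931, 139)]
```

```bash
python3 -m handwheel '[{"delta_pos":[0,0,4.1],"yaw":0},{"delta_pos":[0,0,4.1],"yaw":0},{"delta_pos":[0.1,3.9,0],"yaw":-0.12},{"delta_pos":[0.1,3.9,0],"yaw":-0.12},{"delta_pos":[0.1,3.9,0],"yaw":-0.12},{"delta_pos":[0.1,3.9,0],"yaw":-0.12},{"delta_pos":[0.1,3.9,0],"yaw":-0.12},{"delta_pos":[0.1,3.9,0],"yaw":-0.12},{"delta_pos":[0.1,3.9,0],"yaw":-0.12},{"delta_pos":[0.1,3.9,0],"yaw":-0.12}]'; python3 -m handwheel '[{"delta_pos":[0.1,3.9,0],"yaw":-0.12},{"delta_pos":[0.1,3.9,0],"yaw":-0.12},{"delta_pos":[0,3.8,0],"yaw":0},{"delta_pos":[0,0,-4.1],"yaw":0},{"delta_pos":[0,0,-4.1],"yaw":0},{"delta_pos":[0,0,0],"yaw":0}]';python3 -c "
from h import *
print(ang(('top',)))
print(ang(('top',)))"
```

```text
clock: 4.68
eef_pos: [526.3, 147.2, 234.5]
tool_rot: [-3.141, -0.0, -0.363]
force: [1.2, -0.3, 0.1]
width: 0.2
gripper_force: 0.0
clock: 5.18
eef_pos: [523.0, 260.3, 145.4]
tool_rot: [3.129, 0.007, -0.595]
force: [-0.5, -1.0, -0.7]
width: -0.3
gripper_force: 0.0
[(5.233, np.float64(-0.162), np.float64(-0.163), 1914, 138)]
[(5.283, np.float64(-0.151), np.float64(-0.152), 1915, 138)]
```

```bash
Z='{"delta_pos":[0,0,0],"yaw":0}'; python3 -m handwheel '[{"delta_pos":[0,0,0],"yaw":0},{"delta_pos":[0,0,0],"yaw":0},{"delta_pos":[0,0,0],"yaw":0},{"delta_pos":[0,0,0],"yaw":0},{"delta_pos":[0,0,0],"yaw":0},{"delta_pos":[0,0,0],"yaw":0},{"delta_pos":[0,0,0],"yaw":0},{"delta_pos":[0,0,0],"yaw":0},{"delta_pos":[0,0,0],"yaw":0},{"delta_pos":[0,0,0],"yaw":0}]'; python3 -m handwheel '[{"delta_pos":[0,0,0],"yaw":0},{"delta_pos":[0,0,0],"yaw":0},{"delta_pos":[0,0,0],"yaw":0},{"delta_pos":[0,0,0],"yaw":0},{"delta_pos":[0,0,0],"yaw":0},{"delta_pos":[0,0,0],"yaw":0},{"delta_pos":[0,0,0],"yaw":0},{"delta_pos":[0,0,0],"yaw":0},{"delta_pos":[0,0,0],"yaw":0},{"delta_pos":[0,0,0],"yaw":0}]' >/dev/null;python3 -c "
from h import *
print(ang(('top',)))
print(ang(('top',)))"
```

```text
clock: 6.12
eef_pos: [528.3, 261.3, 152.2]
tool_rot: [3.141, 0.0, -0.597]
force: [0.2, -0.2, -0.7]
width: -0.4
gripper_force: 0.0
[(7.0, np.float64(0.214), np.float64(0.212), 1942, 139)]
[(7.05, np.float64(0.222), np.float64(0.224), 1937, 139)]
```

```bash
python3 -m handwheel '[{"delta_pos":[0,0,0],"yaw":0},{"delta_pos":[0,0,0],"yaw":0},{"delta_pos":[0,0,0],"yaw":0},{"delta_pos":[0,0,0],"yaw":0},{"delta_pos":[0,0,0],"yaw":0},{"delta_pos":[0,0,0],"yaw":0},{"delta_pos":[0,0,0],"yaw":0}]' >/dev/null; python3 -m handwheel '[{"delta_pos":[0,0,0],"yaw":0},{"delta_pos":[0,0,0],"yaw":0},{"delta_pos":[0,0,0],"yaw":0},{"delta_pos":[0,0,0],"yaw":0},{"delta_pos":[0,0,0],"yaw":0},{"delta_pos":[0,0,0],"yaw":0},{"delta_pos":[0,0,0],"yaw":0}]' >/dev/null; python3 -m handwheel '[{"delta_pos":[0.095,0.134,0],"yaw":0},{"delta_pos":[0.095,0.134,0],"yaw":0},{"delta_pos":[0.095,0.134,0],"yaw":0},{"delta_pos":[0.095,0.134,0],"yaw":0},{"delta_pos":[0.095,0.134,0],"yaw":0},{"delta_pos":[0.095,0.134,0],"yaw":0},{"delta_pos":[0.095,0.134,0],"yaw":0},{"delta_pos":[0.095,0.134,0],"yaw":0}]'; python3 -m handwheel '[{"delta_pos":[0.095,0.134,0],"yaw":0},{"delta_pos":[0.095,0.134,0],"yaw":0},{"delta_pos":[0.095,0.134,0],"yaw":0},{"delta_pos":[0.095,0.134,0],"yaw":0},{"delta_pos":[0.095,0.134,0],"yaw":0},{"delta_pos":[0.095,0.134,0],"yaw":0},{"delta_pos":[0.095,0.134,0],"yaw":0},{"delta_pos":[0.095,0.134,0],"yaw":0}]'; python3 -c "
from h import *
print(ang(('top',)))
print(ang(('top',)))"
```

```text
clock: 8.88
eef_pos: [536.1, 272.2, 152.3]
tool_rot: [3.142, -0.0, -0.597]
force: [0.0, -0.6, 0.7]
width: -0.4
gripper_force: 0.0
clock: 9.55
eef_pos: [543.6, 282.9, 152.3]
tool_rot: [3.142, 0.0, -0.597]
force: [0.3, 0.2, 0.6]
width: 0.1
gripper_force: 0.0
[(9.6, np.float64(0.632), np.float64(0.643), 1955, 139)]
[(9.65, np.float64(0.626), np.float64(0.641), 1962, 139)]
```

```bash
python3 -m handwheel '[{"delta_pos":[0.6,0.8,0],"yaw":0},{"delta_pos":[0.6,0.8,0],"yaw":0},{"delta_pos":[0.6,0.8,0],"yaw":0},{"delta_pos":[0,0,0],"yaw":0},{"delta_pos":[0,0,0],"yaw":0},{"delta_pos":[0,0,0],"yaw":0},{"delta_pos":[0,0,0],"yaw":0},{"delta_pos":[0,0,0],"yaw":0},{"delta_pos":[0,0,0],"yaw":0},{"delta_pos":[0,0,0],"yaw":0}]'; python3 -c "
from h import *
print(ang());print(ang(('top',)))"
```

```text
clock: 10.48
eef_pos: [561.5, 306.5, 152.4]
tool_rot: [3.142, -0.0, -0.597]
force: [0.3, -0.2, -0.7]
width: -0.2
gripper_force: 0.0
[(10.533, np.float64(0.636), np.float64(0.647), 1953, 139), (10.583, np.float64(0.677), np.float64(0.662), 1187, 138)]
[(10.633, np.float64(0.635), np.float64(0.648), 1964, 139)]
```

```bash
python3 -m handwheel '[{"delta_pos":[1,1.5,3],"yaw":0},{"delta_pos":[1,1.5,4],"yaw":0},{"delta_pos":[1,1.5,4],"yaw":0},{"delta_pos":[1,1.5,0],"yaw":0},{"delta_pos":[0,0,0],"yaw":0},{"delta_pos":[0,0,0],"yaw":0},{"delta_pos":[0,0,0],"yaw":0},{"delta_pos":[0,0,0],"yaw":0},{"delta_pos":[0,0,0],"yaw":0},{"delta_pos":[0,0,0],"yaw":0}]'|head -2; for i in 1 2; do python3 -m handwheel '[{"delta_pos":[0,0,0],"yaw":0},{"delta_pos":[0,0,0],"yaw":0},{"delta_pos":[0,0,0],"yaw":0},{"delta_pos":[0,0,0],"yaw":0},{"delta_pos":[0,0,0],"yaw":0},{"delta_pos":[0,0,0],"yaw":0},{"delta_pos":[0,0,0],"yaw":0},{"delta_pos":[0,0,0],"yaw":0},{"delta_pos":[0,0,0],"yaw":0},{"delta_pos":[0,0,0],"yaw":0}]' >/dev/null; done; python3 -c "
from h import *
print(ang(('top',)));print(ang(('top',)))"; for i in 1 2 3 4 5; do python3 -m handwheel '[{"delta_pos":[0,0,0],"yaw":0},{"delta_pos":[0,0,0],"yaw":0},{"delta_pos":[0,0,0],"yaw":0},{"delta_pos":[0,0,0],"yaw":0},{"delta_pos":[0,0,0],"yaw":0},{"delta_pos":[0,0,0],"yaw":0},{"delta_pos":[0,0,0],"yaw":0},{"delta_pos":[0,0,0],"yaw":0},{"delta_pos":[0,0,0],"yaw":0},{"delta_pos":[0,0,0],"yaw":0}]' >/dev/null; done; python3 -c "
from h import *
print(ang(('top',)));print(ang(('top',)))
a=get_image('top');cv2.imwrite('pics/d.png',cv2.resize(a['color'][100:300,100:360],(780,600))[:,:,::-1])"
```

```text
clock: 11.47
eef_pos: [600.3, 364.5, 257.9]
[(13.183, np.float64(0.634), np.float64(0.65), 1967, 139)]
[(13.233, np.float64(0.637), np.float64(0.65), 1957, 139)]
[(17.45, np.float64(0.635), np.float64(0.649), 1963, 140)]
[(17.5, np.float64(0.634), np.float64(0.649), 1960, 139)]
```

View pics/d.png

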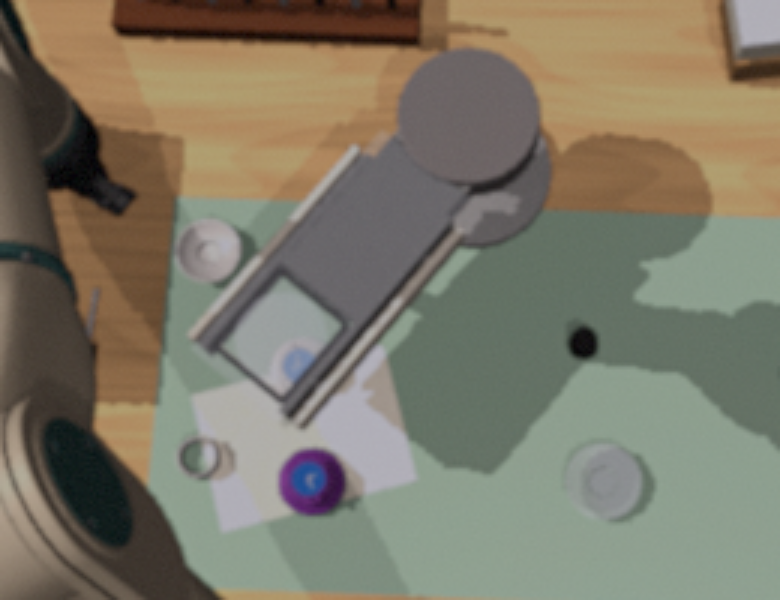

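```bash
python3 -c "
from h import *
print(ctrl.finish_job())"
```

```text
the job is handed in; nothing more can be done
None
```

The magnifier is standing still with its lens over the watch in the aluminium holder: I measured the arm at 0.649 rad against a target of 0.647, under 1 mm off sideways. It stayed there untouched, with the robot clear, from about 13 s to 17.5 s before I handed the job in.

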